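# Tug-test the latched model carrier, then turn it over

## Task

Turn the blue study model upside down in its turnover jig so that its underside can be worked on. First tug its carrier outward by the orange tab, a few millimetres against the spring catch, to confirm that the catch holds (do not force it), and let it spring home; then swing the frame right over by its black handle, lowering it under control onto the far rest, and let go. Leave the other jig, with the beige stone block, unturned.

Things in the scene. Friction and masses are not known exactly. Their poses are not given: they have to be found in the camera images.
- model_tab (a point): Centre of the orange upright tab (14 x 20 x 36 mm) on the blue study model's carrier, 100 mm above the bench; both x faces free. At the start z is up, x level, away from the robot across the jig; axes turn with the frame. Tug along -y: the spring catch gives 1 mm per newton; 5 to 8 mm is a fair test, over 15 mm forces it. The model begins 38 mm off towards +y, rising 20 mm above this point.
- model_handle (a point): Grip middle of the black handle of the blue model's frame: round, 14 mm thick, 55 mm long along y, 78 mm above the bench, clear below; the frame begins 41 mm off towards -y. Axes as for the tab. The hinge line is parallel to y, 75 mm from here along +x, so the handle swings up and over in a half circle of 75 mm radius; it may turn between the fingers.
- model_frame (a joint): Hinge angle (rad) of the blue model's frame: 0 = as found, level on the near rest, model on top; 3.14 = turned over, level on the far rest, model hanging underneath. Turns freely; past upright it falls by its weight unless held.
- model_carrier (a joint): How far (m) the blue model's carrier is drawn out of its frame along the tab's -y: 0 = home, to which the spring catch (about 1000 N/m) pulls it back; a tug under 3 mm shows nothing.
- block_frame (a joint): Hinge angle (rad) of the frame of the other, identical jig, which carries a beige stone block (51 x 56 x 27 mm); 0 = as found, to be left so.

How it is judged:
On the way, in this order (a step that is already met when the one before it is completed fails the run):
1. the blue model's carrier is tugged at least 3 mm out against its catch, the frame still lying on its near rest (value of joint model_carrier above 0.003 m and value of joint model_frame below 0.15 rad), for 0.1 s.
2. the carrier is home again, the frame still on its near rest (value of joint model_carrier below 0.002 m and value of joint model_frame below 0.15 rad), for 0.1 s.
3. the frame is turned over onto its far rest (value of joint model_frame above 2.97 rad), for 0.2 s.
At the end, for the whole second after the job is handed in: The blue model's frame lies turned over on its far rest (within 10 degrees), at rest, its carrier home within 2 mm; the frame with the beige block has not been turned (under 8 degrees) (value of joint model_frame above 2.97 rad and value of joint model_carrier below 0.002 m and velocity of joint model_frame below 0.1 rad/s and value of joint block_frame below 0.15 rad); the robot touches nothing.
It fails at once if the catch is forced: the blue model's carrier drawn out more than 15 mm (value of joint model_carrier above 0.015 m).
It fails at once if the frame is let fall or flung over (faster than 6 rad/s) (velocity of joint model_frame above 6 rad/s).
It fails at once if the jig with the beige block is turned (value of joint block_frame above 0.3 rad).
It also fails if it takes over 56 s, if anything falls off the work surface, if the arm or the gripper's body presses on something with over 40 N, if the wrist force passes 120 N, or if a joint passes its speed limit or range.

## Robot

A 6-joint arm with a two-finger parallel gripper is mounted at the origin on a cart in front of the work surface, level with it; the furniture and walls round the work are solid. World frame = base frame: x ahead of the robot, y to its left, z up, the work surface at z = 0. Lengths are in m, angles in rad, forces in N, time in s.
With the tool pointing down it reaches from about 0.325 to 0.85 m from the base axis. Payload 15.5 kg.
Tool frame: the origin (TCP) lies midway between the tips of the shut fingers; the grasp point (between the pads) lies bot.tcp_to_grasp behind it (bot.tcp_to_grasp is the distance from the TCP to the grasp point, in m); z points along the fingers, y is the line along which they close (so a half turn about z gives the same grasp; the last joint's range is limited). The gripper opens to 91 mm and grips with 3 to 60 N. Pads are 32 mm wide; open, the fingers measure 118 mm over their backs; the gripper's body (76 mm by 178 mm) begins 60 mm behind the grasp point.
Start: joints at [-1.367, 0.494, 1.345, -0, 1.302, -0.096], TCP at [0.185, -0.597, 0.214] pointing down, gripper open.
Joint ranges: [-2.91, 2.91], [-0.82, 2.16], [0.22, 2.67], [-1.22, 4.37], [0.12, 2.79], [-3.08, 3.08]. Speed limits (rad/s): [1.89, 1.89, 2.57, 3.01, 3.01, 3.01].

## Interface

Orientations are given as [roll, pitch, yaw] about the fixed x, y, z axes, in that order (R = Rz(yaw) Ry(pitch) Rx(roll)).
In Python, from bench import bot gives the robot as it stands.
- The arm moves only by the tool move_arm, never from a script. Its argument "plan" is a list of rows, each a list of 3 entries, a list of its own where there are three numbers: the finger opening in mm, from 0 to 91.2, then the shift along the world's x, y, z in units of 0.4 m (1.0 is 0.4 m), then the turn, a rotation vector about the world's x, y, z in units of 90 degrees (1.0 is 90 degrees). In form: [[fingers, [x, y, z], [ax, ay, az]], ...]. A call has 1 to 10 rows; each row is the pose to reach, as a shift and turn from the pose commanded when the call began; what a row does not reach only later rows make up. A row lasts 1/12 s, in which the tool goes at most 41.7 mm and 7.16 degrees, less where a joint would pass 70% of its speed; a pose out of reach is approached as far as the arm can. A call with a number of a shift or a turn outside -1 to 1 is refused whole. A call with a gripper value outside its range is refused whole. The fingers move at their own pace and stop on an object; "force" is the grip in N (left out, the last holds). Time passes only in rows, so rows that repeat a pose let the fingers close. It gives the time, the measured TCP pose, the force, the opening and the grip force at its end, in the units of the state.
- bot.sense(): the state, without advancing time (a new reading comes with each control period).
- bot.camera(name): name is "side" or "top" or "wrist"; returns the picture (384x512x3 uint8, red, green, blue); there is no depth.
- bot.camera_model(name): a dict with "fx", "fy", "cx", "cy" (pixels), "camera_from_world" (4x4, takes a point from world to camera coordinates); the wrist camera has in their place "tool_from_camera" (4x4, takes a point from camera to tool coordinates, whose origin is the TCP and whose axes are the flange's). Camera axes: x right, y down, z forward; pixel columns grow to the right and rows downward; lengths in m; the calibration is good to about 2 mm. A picture is of the moment at which its call begins: read the wrist's pose just before it. camera_model takes no time and is no camera call.
- bot.job_done(): hands the job in; it is judged then, once.
The state is a dict: "time": time; "qpos": joint angles; "joint_velocities": joint speeds; "joint_torque": joint torques, N m; "position": TCP position; "tcp_rot": TCP orientation; "force": force on the tool from outside, world axes, zero at the start; "moment": the same for the moment, N m; "opening": finger opening in m; "grasp_force": force on a finger pad.
Only numpy, scipy, OpenCV 4.12 (cv2) and the standard library are available. Lean on these libraries where they do the work, as an engineer would, in place of code of your own. Each camera call takes 0.05 s, during which the arm holds its last target. There are 200 camera calls.

## Working session

There is one attempt and no reset: what is moved stays moved. The work goes in short steps, Python scripts to look and compute and a tool call to move; the robot and the scene stay as the last step left them, time stands still between calls to the robot, and variables do not carry over. Pictures are saved under pics/ and viewed, at most 10 in all, crops included, and the job is handed in when it is done.

Besides the shell and the picture viewer there is one more tool, called after "Emit:" by a JSON object that holds its "method" and its "body". move_arm: Moves the arm, as the interface text tells. Shifts and turns lie within -1 to 1; 1 stands for 0.4 m of shift or 90 degrees of turn. Its arguments: {"type":"object","properties":{"plan":{"type":"array","items":{"type":"array"}},"force":{"type":"number"}},"required":["plan"]}

```bash
mkdir -p pics; python3 - <<'E'
from bench import bot
import cv2, numpy as np
s=bot.sense(); print(s, bot.tcp_to_grasp)
for n in("side","top"):
    cv2.imwrite(f"pics/{n}0.png",bot.camera(n)[:,:,::-1])
    print(n,bot.camera_model(n))
print(bot.camera_model("wrist"))
E
```

```text
{'time': 0.0, 'qpos': array([-1.36649913e+00,  4.94174008e-01,  1.34612983e+00,  4.71158614e-06,
        1.30248834e+00, -9.54992450e-02]), 'joint_velocities': array([-1.94715649e-04,  9.59214912e-05,  7.54126687e-04, -4.14944704e-04,
       -6.42875101e-04,  2.06204466e-04]), 'joint_torque': array([-3.51740477e-03, -8.78830719e+01, -3.81864989e+01,  7.06113665e-02,
        5.32552530e-02, -1.08910397e-04]), 'position': array([ 0.18450708, -0.59675184,  0.21334441]), 'tcp_rot': array([-3.14039902e+00, -1.18901008e-04,  2.99795116e-01]), 'force': array([ 0.04324037,  0.33199081, -0.90714443]), 'moment': array([ 0.0148892 , -0.01321343, -0.02900697]), 'grasp_force': 0.0, 'opening': 0.09101013485736144} 0.0188
side {'fx': 370.64956840135403, 'fy': 370.64956840135403, 'cx': 250.36571743132782, 'cy': 185.02760597820506, 'camera_from_world': array([[ 0.99223019, -0.12408347,  0.00908574, -0.50803617],
       [-0.07091971, -0.62408452, -0.77813168,  0.11035873],
       [ 0.10222355,  0.77144138, -0.62803546,  0.94673852],
       [ 0.        ,  0.        ,  0.        ,  1.        ]])}
top {'fx': 355.5777847257128, 'fy': 355.5777847257128, 'cx': 251.87328040498016, 'cy': 189.70766783636975, 'camera_from_world': array([[-0.01552664, -0.99987291, -0.00361644, -0.01604716],
       [-0.99361107,  0.01583357, -0.11174233,  0.54449498],
       [ 0.11178539,  0.00185835, -0.99373063,  1.08319416],
       [ 0.        ,  0.        ,  0.        ,  1.        ]])}
{'fx': 322.7622842820291, 'fy': 322.7622842820291, 'cx': 254.86009609730547, 'cy': 189.34633887490136, 'tool_from_camera': array([[ 2.08193081e-04, -9.58158407e-01, -2.86238404e-01,
         8.06573638e-02],
       [ 9.99999921e-01,  2.95984448e-04, -2.63440967e-04,
        -4.31027481e-04],
       [ 3.37140293e-04, -2.86238327e-01,  9.58158393e-01,
        -1.71300063e-01],
       [ 0.00000000e+00,  0.00000000e+00,  0.00000000e+00,
         1.00000000e+00]])}
```

View pics/top0.png

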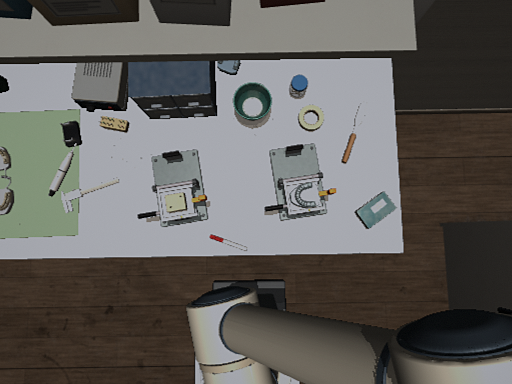

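View pics/side0.png

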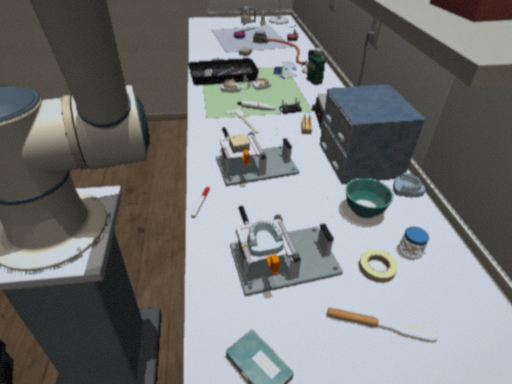

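Top view: the dental arch jig is the right one (tab ≈ (331,191), handle ≈ (273,210)). In the side view it is the nearer one (tab ≈ (273,264), handle ≈ (243,215)). I'll enlarge both and triangulate.

```bash
python3 - <<'E'
import cv2, numpy as np
a=cv2.imread("pics/top0.png")[140:230,250:350]; b=cv2.imread("pics/side0.png")[200:290,225:345]
f=lambda i:cv2.resize(i,(390,int(390*i.shape[0]/i.shape[1])),interpolation=cv2.INTER_CUBIC)
a,b=f(a),f(b); print(a.shape,b.shape)
c=np.zeros((max(a.shape[0],b.shape[0]),790,3),np.uint8); c[:a.shape[0],:390]=a; c[:b.shape[0],400:]=b
cv2.imwrite("pics/crop.png",c)
E
```

```text
(351, 390, 3) (292, 390, 3)
```

View pics/crop.png

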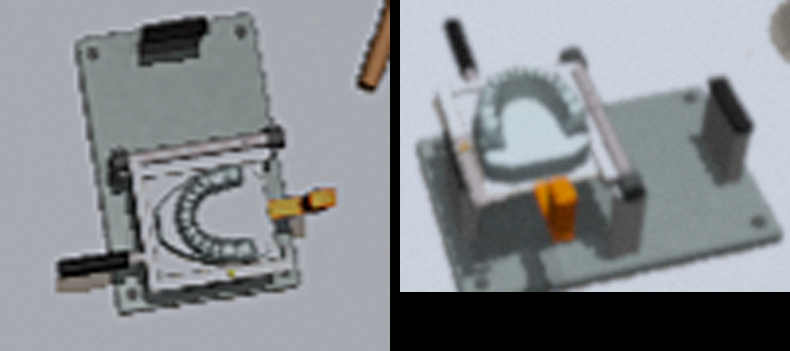

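Crop: tab centre is ≈ (319,201) in the top part and ≈ (561,208) in the side part. The handle middle is ≈ (93,264) top and ≈ (461,50) side. The hinge runs from (120,160) to (280,137).

```bash
cat > h.py <<'E'
from bench import bot
import numpy as np
def ray(n,u,v):
    m=bot.camera_model(n); T=np.linalg.inv(m["camera_from_world"])
    d=T[:3,:3]@[(u-m["cx"])/m["fx"],(v-m["cy"])/m["fy"],1]; return T[:3,3],d
def onz(n,u,v,z):
    o,d=ray(n,u,v); return o+d*(z-o[2])/d[2]
def tri(rs):
    A=0;b=0
    for o,d in rs:
        d=d/np.linalg.norm(d); P=np.eye(3)-np.outer(d,d); A=A+P; b=b+P@o
    return np.linalg.solve(A,b)
E
python3 - <<'E'
from h import *
np.set_printoptions(precision=4,suppress=True)
T=lambda x,y:(250+x/3.9,140+y/3.9); S=lambda x,y:(225+(x-400)/3.25,200+y/3.25)
for nm,t,s,z in(("tab",(319,201),(561,208),.1),("handle",(93,264),(461,50),.078)):
    print(nm,onz("top",*T(*t),z),onz("side",*S(*s),z),tri([ray("top",*T(*t)),ray("side",*S(*s))]))
for nm,p,q,z in(("hinge",(120,160),(280,137),.085),("edge",(80,45),(120,312),.01),("edge2",(250,15),(298,285),.01)):
    a,b=onz("top",*T(*p),z),onz("top",*T(*q),z);d=b-a;print(nm,a,b,np.degrees(np.arctan2(d[1],d[0])))
E
```

```text
tab [ 0.5272 -0.2589  0.1   ] [ 0.5271 -0.2596  0.1   ] [ 0.5273 -0.259   0.0993]
handle [ 0.4839 -0.0893  0.078 ] [ 0.4842 -0.0906  0.078 ] [ 0.4841 -0.0894  0.0769]
hinge [ 0.5627 -0.1114  0.085 ] [ 0.5786 -0.2344  0.085 ] -82.67242746683712
edge [ 0.6695 -0.0867  0.01  ] [ 0.4487 -0.1143  0.01  ] -172.85388540160227
edge2 [ 0.6925 -0.2282  0.01  ] [ 0.4683 -0.2592  0.01  ] -172.11102656537417
```

Emit:
{"method": "move_arm", "body": {"plan": [[50, [0.857, 0.845, -0.03], [0, 0, 0.892]], [50, [0.857, 0.845, -0.03], [0, 0, 0.892]], [50, [0.857, 0.845, -0.03], [0, 0, 0.892]], [50, [0.857, 0.845, -0.03], [0, 0, 0.892]], [50, [0.857, 0.845, -0.03], [0, 0, 0.892]], [50, [0.857, 0.845, -0.03], [0, 0, 0.892]], [50, [0.857, 0.845, -0.03], [0, 0, 0.892]], [50, [0.857, 0.845, -0.03], [0, 0, 0.892]], [50, [0.857, 0.845, -0.03], [0, 0, 0.892]], [50, [0.857, 0.845, -0.03], [0, 0, 0.892]]], "force": 25}}

```text
time: 0.93
position: [0.4822, -0.3028, 0.2034]
tcp_rot: [-3.141, -0.0, 1.556]
force: [0.2, -0.6, -0.9]
opening: 0.0498
grasp_force: 0.0
```

Emit:
{"method": "move_arm", "body": {"plan": [[50, [0.114, 0.11, 0], [0, 0, 0.095]], [50, [0.114, 0.11, 0], [0, 0, 0.095]], [50, [0.114, 0.11, 0], [0, 0, 0.095]], [50, [0.114, 0.11, 0], [0, 0, 0.095]], [50, [0.114, 0.11, 0], [0, 0, 0.095]]]}}

```text
time: 1.35
position: [0.5263, -0.2608, 0.2032]
tcp_rot: [-3.141, -0.0, 1.699]
force: [-1.0, 0.1, 0.0]
opening: 0.0498
grasp_force: 0.0
```

```bash
python3 - <<'E'
from h import *
import cv2
from scipy.spatial.transform import Rotation as Ro
s=bot.sense(); img=bot.camera("wrist"); print(s["position"],s["tcp_rot"])
m=bot.camera_model("wrist"); T=np.eye(4);T[:3,:3]=Ro.from_euler("xyz",s["tcp_rot"]).as_matrix();T[:3,3]=s["position"]
W=T@m["tool_from_camera"]; np.save("W1.npy",W)
im=img[:,:,::-1].copy()
for p in ([.5273,-.259,.1],[.5273,-.259,.118],[.4841,-.0894,.078]):
    c=np.linalg.inv(W)@np.r_[p,1]; u=int(m["fx"]*c[0]/c[2]+m["cx"]);v=int(m["fy"]*c[1]/c[2]+m["cy"]);print(u,v)
    cv2.drawMarker(im,(u,v),(0,0,255),0,8)
cv2.imwrite("pics/w1.png",im)
E
```

```text
[ 0.52634372 -0.26082214  0.20324929] [-3.14090539e+00 -2.37777614e-04  1.69864069e+00]
256 187
257 193
230 -29
```

View pics/w1.png

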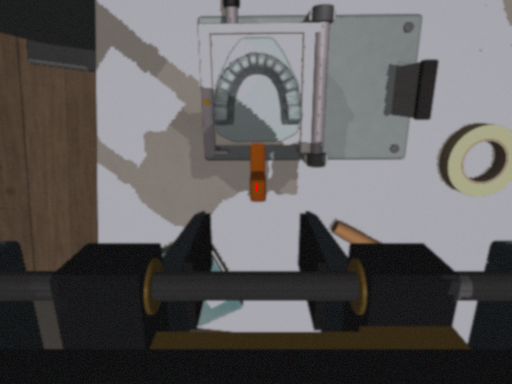

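Wrist view: the tab top sits at ≈ (258,188), within about 2–4 mm of my prediction (257,193), centred between the fingers with a clear path down. Descending and gripping.

Emit:
{"method": "move_arm", "body": {"plan": [[50, [0.001, 0.003, -0.1], [0, 0, 0]], [50, [0.001, 0.003, -0.2], [0, 0, 0]], [50, [0.001, 0.003, -0.27], [0, 0, 0]], [50, [0.001, 0.003, -0.298], [0, 0, 0]], [50, [0.001, 0.003, -0.298], [0, 0, 0]], [30, [0.001, 0.003, -0.298], [0, 0, 0]], [20, [0.001, 0.003, -0.298], [0, 0, 0]], [8, [0.001, 0.003, -0.298], [0, 0, 0]], [8, [0.001, 0.003, -0.298], [0, 0, 0]], [8, [0.001, 0.003, -0.298], [0, 0, 0]]], "force": 25}}

```text
time: 2.23
position: [0.5277, -0.2598, 0.0854]
tcp_rot: [3.14, 0.001, 1.699]
force: [0.8, -0.4, -0.5]
opening: 0.0195
grasp_force: 0.0
```

Emit:
{"method": "move_arm", "body": {"plan": [[8, [0, 0, 0], [0, 0, 0]], [8, [0, 0, 0], [0, 0, 0]], [8, [0, 0, 0], [0, 0, 0]], [8, [0, 0, 0], [0, 0, 0]]]}}

```text
time: 2.57
position: [0.5285, -0.2598, 0.0851]
tcp_rot: [3.139, 0.001, 1.699]
force: [5.7, 0.2, 2.2]
opening: 0.0138
grasp_force: 25.0
```

Emit:
{"method": "move_arm", "body": {"plan": [[8, [0.0008, -0.006, 0], [0, 0, 0]], [8, [0.0016, -0.012, 0], [0, 0, 0]], [8, [0.0023, -0.0174, 0], [0, 0, 0]], [8, [0.0023, -0.0174, 0], [0, 0, 0]], [8, [0.0023, -0.0174, 0], [0, 0, 0]], [8, [0.0023, -0.0174, 0], [0, 0, 0]]]}}

```text
time: 3.07
position: [0.5293, -0.266, 0.0851]
tcp_rot: [3.139, 0.0, 1.699]
force: [6.2, 7.5, 4.3]
opening: 0.0135
grasp_force: 25.0
```

The catch held at about 6 mm with about 7 N. Returning the carrier home, then releasing.

Emit:
{"method": "move_arm", "body": {"plan": [[8, [-0.0008, 0.006, 0], [0, 0, 0]], [8, [-0.0016, 0.012, 0], [0, 0, 0]], [8, [-0.0023, 0.0174, 0], [0, 0, 0]], [8, [-0.0023, 0.0174, 0], [0, 0, 0]], [8, [-0.0023, 0.0174, 0], [0, 0, 0]], [50, [-0.0023, 0.0174, 0], [0, 0, 0]], [50, [-0.0023, 0.0174, 0], [0, 0, 0]], [50, [-0.0023, 0.0174, 0], [0, 0, 0]], [50, [-0.0023, 0.0174, 0], [0, 0, 0]], [50, [-0.0023, 0.0174, 0], [0, 0, 0]]]}}

```text
time: 3.9
position: [0.527, -0.2595, 0.0843]
tcp_rot: [-3.141, -0.0, 1.699]
force: [-0.4, 0.4, -0.5]
opening: 0.0438
grasp_force: 0.0
```

Emit:
{"method": "move_arm", "body": {"plan": [[50, [0, 0, 0.1], [0, 0, 0]], [50, [0, 0, 0.2], [0, 0, 0]], [50, [0, 0, 0.3], [0, 0, 0]], [50, [-0.109, 0.437, 0.3], [0, 0, 0]], [50, [-0.109, 0.437, 0.3], [0, 0, 0]], [50, [-0.109, 0.437, 0.3], [0, 0, 0]], [50, [-0.109, 0.437, 0.3], [0, 0, 0]], [50, [-0.109, 0.437, 0.3], [0, 0, 0]], [50, [-0.109, 0.437, 0.3], [0, 0, 0]], [50, [-0.109, 0.437, 0.3], [0, 0, 0]]]}}

```text
time: 4.73
position: [0.4836, -0.0842, 0.2046]
tcp_rot: [3.141, 0.0, 1.701]
force: [0.3, -0.5, 0.3]
opening: 0.0498
grasp_force: 0.0
```

```bash
python3 - <<'E'
from h import *
import cv2
from scipy.spatial.transform import Rotation as Ro
s=bot.sense(); img=bot.camera("wrist"); print(s["position"],s["tcp_rot"])
m=bot.camera_model("wrist"); T=np.eye(4);T[:3,:3]=Ro.from_euler("xyz",s["tcp_rot"]).as_matrix();T[:3,3]=s["position"]
W=T@m["tool_from_camera"]; np.save("W2.npy",W)
im=img[:,:,::-1].copy()
for p in ([.4841,-.0894,.078],[.558,-.0796,.078],[.562,-.111,.078]):
    c=np.linalg.inv(W)@np.r_[p,1]; u=int(m["fx"]*c[0]/c[2]+m["cx"]);v=int(m["fy"]*c[1]/c[2]+m["cy"]);print(u,v)
    cv2.drawMarker(im,(u,v),(0,0,255),0,8)
cv2.imwrite("pics/w2.png",im)
E
```

```text
[ 0.48360155 -0.08418148  0.20455578] [3.14133031e+00 3.09545186e-04 1.70067817e+00]
255 187
332 187
330 217
```

View pics/w2.png

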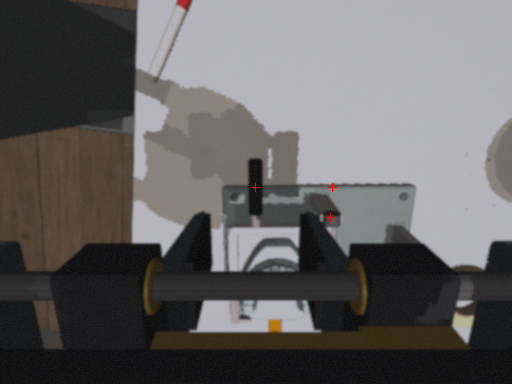

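Wrist view: the handle spans (255,158–215), middle (255,187), exactly as predicted, and the hinge end matches at (330,217). Descending and gripping.

Emit:
{"method": "move_arm", "body": {"plan": [[50, [0.001, 0, -0.1], [0, 0, 0]], [50, [0.001, 0, -0.2], [0, 0, 0]], [50, [0.001, 0, -0.28], [0, 0, 0]], [50, [0.001, 0, -0.34], [0, 0, 0]], [50, [0.001, 0, -0.364], [0, 0, 0]], [30, [0.001, 0, -0.364], [0, 0, 0]], [8, [0.001, 0, -0.364], [0, 0, 0]], [8, [0.001, 0, -0.364], [0, 0, 0]], [8, [0.001, 0, -0.364], [0, 0, 0]], [8, [0.001, 0, -0.364], [0, 0, 0]]], "force": 35}}

```text
time: 5.62
position: [0.4848, -0.085, 0.0599]
tcp_rot: [3.14, 0.001, 1.699]
force: [0.1, 0.5, -0.6]
opening: 0.0194
grasp_force: 0.0
```

Emit:
{"method": "move_arm", "body": {"plan": [[8, [0, 0, 0], [0, 0, 0]], [8, [0, 0, 0], [0, 0, 0]], [8, [0, 0, 0], [0, 0, 0]], [8, [0, 0, 0], [0, 0, 0]]]}}

```text
time: 5.95
position: [0.4839, -0.0849, 0.0595]
tcp_rot: [3.141, 0.001, 1.7]
force: [-4.0, -2.5, 9.7]
opening: 0.0131
grasp_force: 35.0
```

Emit:
{"method": "move_arm", "body": {"plan": [[8, [0.0005, 0.0001, 0.0131], [0, 0, 0]], [8, [0.0028, 0.0004, 0.0326], [0, 0, 0]], [8, [0.0091, 0.0012, 0.0579], [0, 0, 0]], [8, [0.0188, 0.0025, 0.0822], [0, 0, 0]], [8, [0.0318, 0.0042, 0.1049], [0, 0, 0]], [8, [0.0478, 0.0063, 0.1255], [0, 0, 0]], [8, [0.0664, 0.0087, 0.1436], [0, 0, 0]], [8, [0.0874, 0.0115, 0.159], [0, 0, 0]], [8, [0.1103, 0.0145, 0.1713], [0, 0, 0]], [8, [0.1223, 0.0161, 0.1762], [0, 0, 0]]]}}

```text
time: 6.78
position: [0.5316, -0.0781, 0.1314]
tcp_rot: [-3.139, -0.0, 1.699]
force: [-15.0, -0.4, 29.6]
opening: 0.0135
grasp_force: 35.0
```

Emit:
{"method": "move_arm", "body": {"plan": [[8, [-0.0025, 0, 0.0075], [0, 0, 0]], [8, [-0.0025, 0, 0.0075], [0, 0, 0]]]}}

```text
time: 6.95
position: [0.5325, -0.0781, 0.1327]
tcp_rot: [3.14, 0.0, 1.699]
force: [3.3, -1.2, -6.6]
opening: 0.0134
grasp_force: 35.0
```

```bash
python3 - <<'E'
from h import *
import cv2
s=bot.sense(); print(s["position"],s["force"],s["moment"])
i=bot.camera("side")[130:290,180:350]; j=bot.camera("wrist")
i=cv2.resize(i,(408,384),interpolation=cv2.INTER_CUBIC)
cv2.imwrite("pics/mid.png",np.hstack([i,j[:,70:460]])[:,:,::-1])
E
```

```text
[ 0.53253674 -0.07813473  0.1327464 ] [ 3.25906283 -1.21692753 -6.56855328] [-0.16266105 -0.81793811  0.15034891]
```

View pics/mid.png

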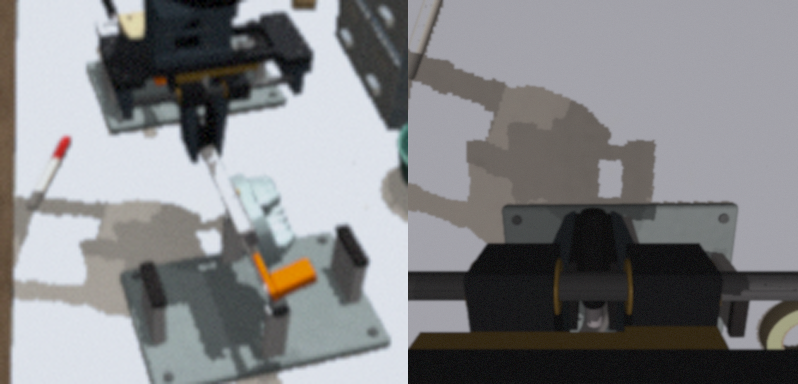

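Mid-swing: the handle is still held, the frame stands at about 70° with the model attached, and the radial force is gone after a 3 mm correction. Continuing over the top.

Emit:
{"method": "move_arm", "body": {"plan": [[8, [0.026, 0.0034, 0.007], [0, 0, 0]], [8, [0.0528, 0.007, 0.0108], [0, 0, 0]], [8, [0.0796, 0.0105, 0.0108], [0, 0, 0]], [8, [0.1061, 0.014, 0.0058], [0, 0, 0]], [8, [0.1319, 0.0174, -0.0018], [0, 0, 0]], [8, [0.15, 0.0197, -0.0108], [0, 0, 0]], [8, [0.15, 0.0197, -0.0108], [0, 0, 0]]]}}

```text
time: 7.63
position: [0.5934, -0.0701, 0.1272]
tcp_rot: [3.141, -0.0, 1.699]
force: [2.8, -0.2, 2.3]
opening: 0.0133
grasp_force: 35.0
```

Emit:
{"method": "move_arm", "body": {"plan": [[8, [0.0231, 0.003, -0.0135], [0, 0, 0]], [8, [0.0431, 0.0057, -0.0308], [0, 0, 0]], [8, [0.0615, 0.0081, -0.05], [0, 0, 0]], [8, [0.0771, 0.0101, -0.0718], [0, 0, 0]], [8, [0.0882, 0.0116, -0.0958], [0, 0, 0]], [8, [0.0974, 0.0128, -0.1208], [0, 0, 0]], [8, [0.1004, 0.0132, -0.1335], [0, 0, 0]], [8, [0.1004, 0.0132, -0.1335], [0, 0, 0]]]}}

```text
time: 8.3
position: [0.6318, -0.065, 0.0725]
tcp_rot: [-3.14, -0.0, 1.699]
force: [-3.0, -3.6, -1.7]
opening: 0.0131
grasp_force: 35.0
```

Emit:
{"method": "move_arm", "body": {"plan": [[8, [0.002, 0.0003, -0.01], [0, 0, 0]], [8, [0.003, 0.0004, -0.02], [0, 0, 0]], [8, [0.003, 0.0004, -0.0275], [0, 0, 0]], [8, [0.003, 0.0004, -0.0275], [0, 0, 0]]]}}

```text
time: 8.63
position: [0.6326, -0.065, 0.0628]
tcp_rot: [-3.14, -0.0, 1.699]
force: [-6.7, -4.5, -1.3]
opening: 0.0132
grasp_force: 35.0
```

Emit:
{"method": "move_arm", "body": {"plan": [[8, [-0.001, 0, -0.005], [0, 0, 0]], [8, [-0.001, 0, -0.01], [0, 0, 0]], [8, [-0.001, 0, -0.01], [0, 0, 0]]]}}

```text
time: 8.88
position: [0.6328, -0.0651, 0.0613]
tcp_rot: [3.141, 0.0, 1.699]
force: [-15.1, -2.2, 29.4]
opening: 0.0131
grasp_force: 35.0
```

Resting on the far rest (upward reaction about 29 N). Easing off, opening and backing away upward.

Emit:
{"method": "move_arm", "body": {"plan": [[8, [-0.002, 0, 0.004], [0, 0, 0]], [8, [-0.002, 0, 0.004], [0, 0, 0]], [40, [-0.002, 0, 0.004], [0, 0, 0]], [40, [-0.002, 0, 0.004], [0, 0, 0]], [40, [-0.002, 0, 0.004], [0, 0, 0]], [40, [-0.002, 0, 0.004], [0, 0, 0]], [40, [-0.002, 0, 0.004], [0, 0, 0]]]}}

```text
time: 9.47
position: [0.6322, -0.0649, 0.061]
tcp_rot: [3.142, -0.0, 1.699]
force: [0.4, 0.1, 0.0]
opening: 0.0392
grasp_force: 0.0
```

Emit:
{"method": "move_arm", "body": {"plan": [[45, [0, 0, 0.03], [0, 0, 0]], [45, [0, 0, 0.08], [0, 0, 0]], [45, [0, 0, 0.15], [0, 0, 0]], [45, [0, 0, 0.25], [0, 0, 0]], [45, [0, 0, 0.35], [0, 0, 0]], [45, [-0.1, 0.2, 0.4], [0, 0, 0]], [45, [-0.2, 0.3, 0.4], [0, 0, 0]], [45, [-0.2, 0.3, 0.4], [0, 0, 0]], [45, [-0.2, 0.3, 0.4], [0, 0, 0]], [45, [-0.2, 0.3, 0.4], [0, 0, 0]]]}}

```text
time: 10.3
position: [0.5495, 0.0583, 0.2228]
tcp_rot: [3.141, -0.001, 1.702]
force: [0.6, 0.2, 0.9]
opening: 0.0449
grasp_force: 0.0
```

```bash
python3 - <<'E'
from h import *
import cv2
s=bot.sense(); print(s["time"],s["position"],s["force"],s["opening"])
i=bot.camera("side")[120:300,180:360]; j=bot.camera("top")[130:240,130:350]
cv2.imwrite("pics/end.png",np.hstack([cv2.resize(i,(380,380)),cv2.resize(cv2.copyMakeBorder(j,0,80,0,0,0),(400,380))])[:,:,::-1])
E
```

```text
10.3 [0.54948518 0.05833093 0.22282638] [0.63713012 0.19820737 0.88506255] 0.04493355604845622
```

View pics/end.png

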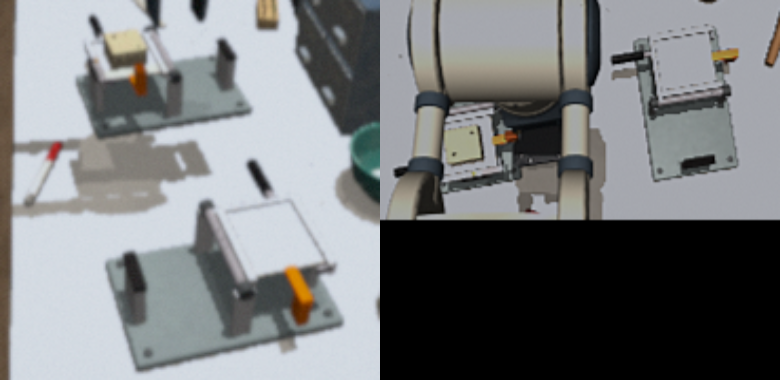

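The blue model's frame lies level on the far rest with the model underneath, the carrier looks home, the beige block jig is unturned and the arm is clear.

```bash
python3 -c "
from bench import bot
print(bot.job_done())"
```

```text
the job is handed in; nothing more can be done
None
```

I tugged the blue model's carrier about 6 mm (the catch held) and let it spring home, then turned the frame over onto its far rest and let go; the beige block's jig was left unturned, and the job was handed in at about 10 s, with no verdict returned.

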